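# Torque down the drill-press vice

## Robot

A 7-joint arm with a two-finger parallel gripper is mounted at the origin on the work surface. World frame = base frame: x ahead of the robot, y to its left, z up, the work surface at z = 0. Lengths are in m, angles in rad, forces in N, time in s.
With the tool pointing down it reaches from about 0.4 to 0.85 m from the base axis. Payload 10.4 kg.
Tool frame: the origin (TCP) lies at the very end of the fingers, on their centre line; the grasp point (between the pads) lies r.grip_depth behind it (r.grip_depth is the distance from the TCP to the grasp point, in m); y points along the fingers, z is the direction in which the jaws open and shut, and the axes are right-handed (so a half turn about y gives the same grasp; the last joint's range is limited). The gripper opens to 87 mm and grips with 3 to 60 N. Pads are 19 mm wide; open, the fingers measure 117 mm over their backs; the gripper's body (75 mm by 190 mm) begins 51 mm behind the grasp point.
Start: joints at [-1.373, 0.332, -0.065, 1.46, 0.022, 1.35, -0.088], TCP at [0.137, 0.61, 0.223] pointing down, gripper open.
Joint ranges: [-2.6, 2.6], [-0.5, 2.12], [-1.47, 1.34], [0.16, 2.42], [-1.27, 4.41], [0.06, 2.06], [-2.6, 2.6]. Speed limits (rad/s): [2.22, 2.22, 2.79, 2.79, 3.14, 3.14, 3.14].

## Interface

Orientations are given as a unit quaternion [x, y, z, w].
In Python, from bench import r gives the robot as it stands.
- The arm moves only by the shell command python3 -m jog 'ROWS' [OPENING] [FORCE]. ROWS is JSON, a list of rows, each a list of 6 numbers: the shift along the tool's x, y, z in m, then the turn, a rotation vector about the tool's x, y, z in degrees. A call has 1 to 12 rows; each row shifts and turns the pose as measured when the row begins, along the tool's axes as they then stand; what a row does not reach is not made up. A row lasts 1/12 s, in which the tool goes at most 41.7 mm and 7.16 degrees, less where a joint would pass 70% of its speed; a pose out of reach is approached as far as the arm can. A call with a gripper value outside its range is refused whole. OPENING is the opening, from -1 (shut) to 1 (fully open), so that 0 is half open, set as the call begins (- or left out, the last holds). The fingers move at their own pace and stop on an object; FORCE is the grip in N (left out, the last holds). Time passes only in rows, so rows that do not move let the fingers close. It gives the time, the measured TCP pose, the force and the opening at its end, in the units of the state.
- r.read_state(): the state, without advancing time (a new reading comes with each control period).
- r.camera(name): name is "scene" or "top" or "wrist"; returns a dict with "image" (400x640x3 uint8, red, green, blue), "range_z" (400x640 float32, m along the optical axis (not along the pixel's ray), 0 where there is no reading), "K" (3x3 intrinsics, pixels), "k1" (the pictures are not rectified: a ray, as slopes to the right and down, at radius r is drawn at 1 + k1 r^2 times it, then the intrinsics apply), "R" (3x3) and "t" (3): a world point X has camera coordinates R X + t. Camera axes: x right, y down, z forward; pixel columns grow to the right and rows downward; lengths in m; the calibration is good to about 2 mm. A picture is of the moment at which its call begins.
- r.close_job(): hands the job in, once; it reports no verdict.
The state is a dict: "time": time; "joint_positions": joint angles; "joint_vel": joint speeds; "joint_torque": joint torques, N m; "ee_pos": TCP position; "eef_rot": TCP orientation; "ft_force": force on the tool from outside, world axes, zero at the start; "torque": the same for the moment, N m; "width": finger opening in m.
Only numpy, scipy, OpenCV 4.12 (cv2) and the standard library are available. Lean on these libraries where they do the work, as an engineer would, in place of code of your own. Each camera call takes 0.05 s, during which the arm holds its last target. There are 200 camera calls.

## Task

One of the two bolts that hold the drill-press vice to the bench still has to be torqued: the click-type torque wrench (long round black grip) already stands on it. Swing its handle clockwise, seen from above, until the bolt is tight and the wrench's hinge breaks over into a clear bend of about 20 degrees; stop there, well before it is folded to its end stop, and let go with the handle left bent. Leave the plain flat spanner on the other bolt where it is.

Things in the scene. Friction and masses are not known exactly. Their poses are not given: they have to be found in the camera images.
- grip (a point): Middle of the torque wrench's grip, on its centre line: level black round bar, 28 mm diameter, 105 mm long, centre 50 mm above the bench, clear below and around. x points along the handle away from the bolt, z up. The handle ends 76 mm beyond the point; a 23 mm steel tube leads back to the upright hinge pin 130 mm behind it; the bolt axis is 45 mm behind the pin (175 mm from the point while straight).
- bolt (a joint): Angle of the bolt and the wrench head (36 mm across, top 64 mm above the bench), rad, growing clockwise from above (tightening). Starts at 0 to 0.25, turns against 0.6 N m (some 4 N at the grip), stops dead, tight, at 0.55. It is one of two bolts 260 mm apart at the ends of the vice (88 mm high, nearer the robot than the grip); the spanner is on the other, either way round.
- breakover (a joint): Bend of the wrench's hinge, rad: 0 straight, bends only clockwise, end stop at 0.6. It holds straight up to the set torque of 2 N m (about 15 N across the handle at the grip point), reached only once the bolt is tight; then it gives way at that same torque and stays bent as far as it was pushed.
- spanner_end (a point): Open jaw end of the plain flat steel spanner (8 mm thick, 185 mm long) on the other bolt, its bar level, 27 mm above the bench. The point is 150 mm from that bolt's axis; x points along the spanner away from the bolt. It turns easily; leave it alone.

How it is judged:
By the outcome, as a careful person would: the job done as asked, in the order asked, and still so for the second after the job is handed in, with the robot touching nothing.
It also fails if it takes over 32 s, if anything falls off the work surface, if the arm or the gripper's body presses on something with over 40 N, if the wrist force passes 120 N, or if a joint passes its speed limit or range.

## Working session

There is one attempt and no reset: what is moved stays moved. The work goes in short steps, Python scripts to look and compute and a shell command to move; the robot and the scene stay as the last step left them, time stands still between calls to the robot, and variables do not carry over. Pictures are saved under pics/ and viewed, about 8 in all and at most 12, crops included, and the job is handed in when it is done.

```bash
mkdir -p pics; cat > h.py <<'E'
import numpy as np, cv2
from bench import r
def pts(c):
    h,w=c["range_z"].shape; K=c["K"]
    u,v=np.meshgrid(np.arange(w),np.arange(h))
    return unproj(c,u,v,c["range_z"])
def rays(c,u,v):
    K=np.array(c["K"]); xd=(np.asarray(u,float)-K[0,2])/K[0,0]; yd=(np.asarray(v,float)-K[1,2])/K[1,1]
    x,y=xd.copy(),yd.copy()
    for _ in range(20):
        s=1+c["k1"]*(x*x+y*y); x,y=xd/s,yd/s
    return x,y
def unproj(c,u,v,z):
    x,y=rays(c,u,v); P=np.stack([x*z,y*z,z],-1)
    return (P-np.array(c["t"]))@np.array(c["R"])
def onplane(c,u,v,h):
    x,y=rays(c,u,v); R=np.array(c["R"]); o=-R.T@np.array(c["t"])
    d=np.stack([x,y,np.ones_like(x)],-1)@R
    return o+d*((h-o[2])/d[...,2])[...,None]
E
python3 - <<'E'
from h import *
for n in("top","scene"):
    c=r.camera(n); cv2.imwrite(f"pics/{n}0.png",c["image"][...,::-1])
    np.savez(f"{n}0.npz",**c)
s=r.read_state(); print(s,r.grip_depth)
E
```

```text
{'time': 0.1, 'joint_positions': array([-1.3726095 ,  0.33282255, -0.06467698,  1.46081325,  0.0215688 ,
        1.34987558, -0.08850076]), 'joint_vel': array([ 2.34830221e-03, -1.94201345e-03,  3.06663346e-04, -1.61292306e-03,
       -1.02105307e-03,  6.48178882e-05,  5.10466179e-04]), 'joint_torque': array([ 9.75537732e-04, -6.24546432e+01,  2.41489580e-02, -3.90719926e+01,
       -6.13883184e-02,  3.65067611e-02,  5.90887203e-05]), 'ee_pos': array([0.13680805, 0.60951532, 0.2218458 ]), 'eef_rot': array([ 0.70323348, -0.0779427 ,  0.07786802, -0.7023704 ]), 'ft_force': array([ 0.67791372,  0.07564549, -0.1173506 ]), 'torque': array([0.01943174, 0.04980592, 0.04130074]), 'width': 0.08679164508514008} 0.0187
```

View pics/top0.png

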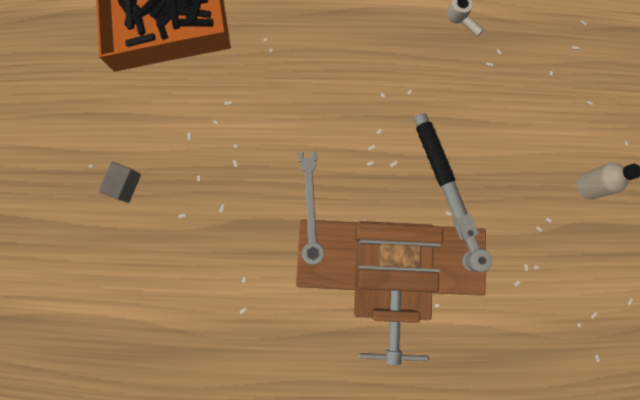

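View pics/scene0.png

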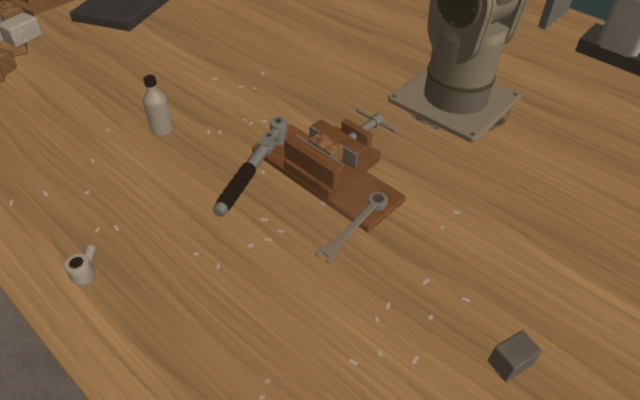

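The top view shows the torque wrench: bolt at about (478,260), hinge pin (467,232), grip (435,153), tip (421,118). The spanner is on the left bolt at (312,253), so clockwise means the handle moves to the right in this picture.

```bash
python3 - <<'E'
from h import *
np.set_printoptions(precision=4,suppress=True)
c=dict(np.load("top0.npz")); im=c["image"].astype(int); P=pts(c)
m=((im.max(2)<45)).astype(np.uint8); m[:100]=0; m[:,:400]=0; m[:,480:]=0; m[195:]=0
n,l,st,ce=cv2.connectedComponentsWithStats(m); i=1+st[1:,4].argmax(); print(st[i],ce[i])
u,v=ce[i]; G=onplane(c,u,v,0.058)   # visible centroid, near top of the bar
print("grip ray z=.05",onplane(c,u,v,0.05),"z=.058",G)
Q=P[l==i]; print("depth pts median",np.median(Q,0),"zmax",np.percentile(Q[:,2],95))
ve=Q[:,:2]-Q[:,:2].mean(0); w=np.linalg.svd(ve)[2][0] if len(ve)<5000 else 0; w=w*np.sign(w[0]); print("dir",w,np.degrees(np.arctan2(w[1],w[0])),"len",np.ptp(ve@w))
for nme,(a,b),h in(("bolt",(478,260),.064),("pin",(467,232),.06),("tip",(421,117),.05),("bolt2",(312,253),.03),("sp end",(308,158),.03)):
    print(nme,onplane(c,a,b,h),P[b,a])
b=onplane(c,478,260,.064); d=onplane(c,u,v,.052)-b; print("bolt-grip",np.hypot(*d[:2]),np.degrees(np.arctan2(d[1],d[0])))
c=dict(np.load("scene0.npz")); im=c["image"].astype(int); P=pts(c)
m=((im.max(2)<45)).astype(np.uint8); m[:150]=0; m[:,:200]=0; m[:,270:]=0; m[215:]=0
n,l,st,ce=cv2.connectedComponentsWithStats(m); i=1+st[1:,4].argmax(); print("scene",st[i],onplane(c,*ce[i],0.055),np.median(P[l==i],0))
E
```

```text
[417 122  38  63 984] [434.9157 153.0711]
grip ray z=.05 [ 0.5679 -0.1162  0.05  ] z=.058 [ 0.5657 -0.1141  0.058 ]
depth pts median [ 0.565  -0.1136  0.06  ] zmax 0.06305462591050975
dir [0.9661 0.258 ] 14.952860486413414 len 0.18081046782569296
bolt [ 0.3973 -0.1754  0.064 ] [ 0.3973 -0.1755  0.0638]
pin [ 0.4404 -0.1607  0.06  ] [ 0.4404 -0.161   0.0593]
tip [ 0.6284 -0.0952  0.05  ] [ 0.6245 -0.0927  0.0608]
bolt2 [0.4066 0.0791 0.03  ] [0.4067 0.0791 0.029 ]
sp end [0.561  0.0887 0.03  ] [0.5613 0.0887 0.0288]
bolt-grip 0.18026868646399544 19.360643972080616
scene [218 163  37  45 608] [ 0.5685 -0.115   0.055 ] [ 0.572  -0.1106  0.0613]
```

```bash
cat > tf.py <<'E'
import sys; from h import *
from scipy.spatial.transform import Rotation as Ro
np.set_printoptions(precision=4,suppress=True)
def rep(target=None,yaw=None):
    """shift in tool axes to target (m); turn about tool y (deg) so that tool x or -x lies along yaw"""
    s=r.read_state(); R=Ro.from_quat(s["eef_rot"]).as_matrix(); p=s["ee_pos"]
    print("t",round(s["time"],2),"p",p,"R",R.tolist() if 0 else "\n"+str(R),"\nF",s["ft_force"],"w",s["width"],"q",s["joint_positions"])
    if target is not None: print("shift mm",1000*R.T@(np.array(target)-p))
    if yaw is not None:
        a=np.degrees(np.arctan2(R[1,0],R[0,0])); d=(yaw-a+90)%180-90; print("x-yaw",a,"turn world z",d,"= tool y",d*np.sign(R[2,1]))
E
python3 - <<'E'
from tf import *
rep([.567,-.114,.16],19.4)
E
```

```text
t 0.1 p [0.1368 0.6095 0.2218] R 
[[ 0.9757 -0.0002  0.219 ]
 [-0.219  -0.0012  0.9757]
 [ 0.     -1.     -0.0012]] 
F [ 0.6779  0.0756 -0.1174] w 0.08679164508514008 q [-1.3726  0.3328 -0.0647  1.4608  0.0216  1.3499 -0.0885]
shift mm [ 578.2022   62.6121 -611.6587]
x-yaw -12.650787317375991 turn world z 32.05078731737599 = tool y -32.05078731737599
```

```bash
A='[28,0,-29]'; python3 -m jog '[[0.027,0,-0.029,0,0,0],[0.027,0,-0.029,0,0,0],[0.027,0,-0.029,0,0,0],[0.027,0,-0.029,0,0,0],[0.027,0,-0.029,0,0,0],[0.027,0,-0.029,0,0,0],[0.027,0,-0.029,0,0,0],[0.027,0,-0.029,0,0,0],[0.027,0,-0.029,0,0,0],[0.027,0,-0.029,0,0,0],[0.027,0,-0.029,0,0,0],[0.027,0,-0.029,0,0,0]]' 1
python3 - <<'E'
from tf import *
rep([.567,-.114,.16],19.4)
E
```

```text
time: 1.1
ee_pos: [0.3789, 0.1853, 0.2156]
eef_rot: [0.706, -0.075, 0.07, -0.701]
ft_force: [1.2, 0.3, -0.2]
width: 0.0871
t 1.1 p [0.3789 0.1853 0.2156] R 
[[ 0.9788 -0.0081  0.2047]
 [-0.2048 -0.0054  0.9788]
 [-0.0068 -1.     -0.0069]] 
F [ 1.2036  0.2827 -0.2298] w 0.08705373504596944 q [-0.9055 -0.1331  0.3167  1.9754  0.0428  1.3027  0.7614]
shift mm [ 245.7634   55.6852 -254.1119]
x-yaw -11.816838117698111 turn world z 31.216838117698103 = tool y -31.216838117698103
```

```bash
python3 -m jog '[[0.028,0.002,-0.029,0,0,0],[0.028,0.002,-0.029,0,0,0],[0.028,0.002,-0.029,0,0,0],[0.028,0.002,-0.029,0,0,0],[0.028,0.002,-0.029,0,0,0],[0.028,0.002,-0.029,0,0,0],[0.028,0.002,-0.029,0,0,0],[0,0,0,0,-6,0],[0,0,0,0,-6,0],[0,0,0,0,-6,0],[0,0,0,0,-6,0],[0,0,0,0,-6,0]]' 
python3 - <<'E'
from tf import *
rep([.567,-.114,.16],19.4)
E
```

```text
time: 2.1
ee_pos: [0.5313, -0.0758, 0.199]
eef_rot: [0.701, 0.109, -0.117, -0.695]
ft_force: [-0.3, 0.1, -0.5]
width: 0.0873
t 2.1 p [ 0.5313 -0.0758  0.199 ] R 
[[ 0.9484 -0.0097 -0.3168]
 [ 0.3167 -0.0108  0.9485]
 [-0.0126 -0.9999 -0.0072]] 
F [-0.2579  0.1449 -0.4606] w 0.08726433690572205 q [-0.5301  0.1699  0.65    1.752  -0.0952  1.2636  2.0357]
shift mm [ 22.2963  39.0193 -47.2805]
x-yaw 18.465147146994507 turn world z 0.9348528530054949 = tool y -0.9348528530054949
```

```bash
python3 -m jog '[[0.008,0.01,-0.016,0,-1,0],[0.008,0.01,-0.016,0.4,0,-0.7],[0.007,0.01,-0.016,0,0,0],[0,0,0,0,0,0],[0,0,0,0,0,0]]' 
python3 - <<'E'
from tf import *
rep([.567,-.114,.033],19.4)
c=r.camera("wrist"); cv2.imwrite("pics/w1.png",c["image"][...,::-1]); im=c["image"].astype(int); P=pts(c)
m=(im.max(2)<45)&(P[...,2]>.035)&(P[...,2]<.075)
Q=P[m]; print(len(Q))
if len(Q)>50:
    print(np.median(Q,0)); a=cv2.fitLine(Q[:,:2].astype(np.float32),cv2.DIST_L2,0,.01,.01).ravel(); print(a,np.degrees(np.arctan2(a[1],a[0])))
E
```

```text
time: 2.52
ee_pos: [0.5695, -0.114, 0.1666]
eef_rot: [-0.696, -0.123, 0.124, 0.697]
ft_force: [0.7, -0.2, -0.4]
width: 0.0869
t 2.52 p [ 0.5695 -0.114   0.1666] R 
[[ 0.9389 -0.002  -0.3441]
 [ 0.3441  0.0016  0.9389]
 [-0.0013 -1.      0.0022]] 
F [ 0.7201 -0.1591 -0.3997] w 0.08689908549752223 q [-0.4237  0.3115  0.6593  1.6852 -0.2028  1.2163  2.2056]
shift mm [ -2.1575 133.5697   0.5541]
x-yaw 20.124328493726384 turn world z -0.7243284937263894 = tool y 0.7243284937263894
2881
[ 0.5639 -0.1194  0.0627]
[ 0.9354  0.3535  0.5653 -0.1192] 20.700558
```

View pics/w1.png

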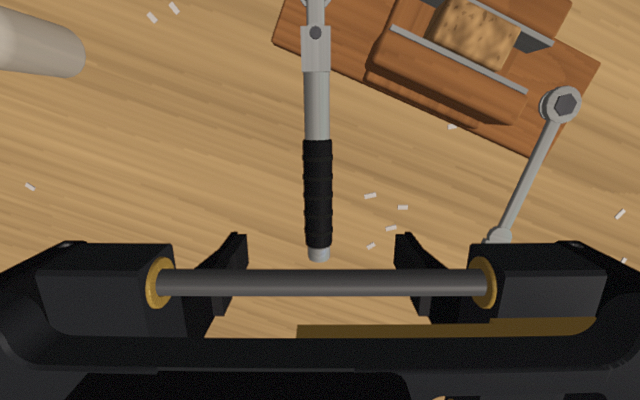

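The grip runs upright in the wrist view, at column 318, centred between the fingers (left 240, right 400). Now I lower the open gripper around it.

```bash
python3 -m jog '[[0,0.03,0,0,0.5,0],[0,0.03,-0.002,0,0,0],[0,0.03,-0.001,0,0,0],[0,0.025,0,0,0,0],[0,0.015,0,0,0,0],[0,0.003,0,0,0,0],[0,0,0,0,0,0]]' 
python3 -m jog '[[0,0,0,0,0,0],[0,0,0,0,0,0],[0,0,0,0,0,0],[0,0,0,0,0,0]]' 0 20
python3 - <<'E'
from tf import *
rep([.567,-.117,.033],20)
E
```

```text
time: 3.15
ee_pos: [0.5711, -0.1111, 0.0328]
eef_rot: [-0.695, -0.124, 0.12, 0.698]
ft_force: [0.6, -0.1, 0.2]
width: 0.0869
time: 3.48
ee_pos: [0.5733, -0.1101, 0.0372]
eef_rot: [-0.695, -0.126, 0.119, 0.698]
ft_force: [-0.3, 0.5, 0.5]
width: 0.068
t 3.48 p [ 0.5733 -0.1101  0.0372] R 
[[ 0.9399  0.0091 -0.3414]
 [ 0.3414  0.0057  0.9399]
 [ 0.0105 -0.9999  0.0023]] 
F [-0.2644  0.5299  0.4897] w 0.06798435840958414 q [-0.3688  0.4638  0.598   1.8007 -0.3202  0.9653  2.2821]
shift mm [-8.275   4.0943 -4.3421]
x-yaw 19.962523527779958 turn world z 0.03747647222004957 = tool y -0.03747647222004957
```

```bash
python3 -m jog '[[-0.004,0.002,-0.004,0,0,0],[-0.003,0.002,-0.006,0,0,0],[0,0,-0.006,0,2,0],[0,0,-0.006,0,2,0],[0,0,-0.006,0,2,0]]' 
python3 - <<'E'
from tf import *
rep([.567,-.117,.033],20)
E
```

```text
time: 3.9
ee_pos: [0.5764, -0.1394, 0.0344]
eef_rot: [-0.7, -0.088, 0.08, 0.705]
ft_force: [-1.0, 1.8, 0.9]
width: 0.0448
t 3.9 p [ 0.5764 -0.1394  0.0344] R 
[[ 0.9718  0.0112 -0.2357]
 [ 0.2356  0.0087  0.9718]
 [ 0.0129 -0.9999  0.0058]] 
F [-0.9991  1.8304  0.8528] w 0.044824634291457735 q [-0.329   0.4925  0.6201  1.7789 -0.3528  0.9717  2.2434]
shift mm [-3.8995  1.5016 24.0113]
x-yaw 13.62621876857518 turn world z 6.373781231424815 = tool y -6.373781231424815
```

```bash
python3 -m jog '[[-0.002,0,-0.008,0,2.5,0],[-0.002,0,-0.008,0,2.5,0],[-0.002,0,-0.008,0,2.5,0],[-0.002,0,-0.008,0,2.5,0]]' ; python3 - <<'E'
from tf import *
rep()
c=r.camera("wrist"); cv2.imwrite("pics/w2.png",c["image"][...,::-1])
E
```

```text
time: 4.23
ee_pos: [0.5773, -0.172, 0.0343]
eef_rot: [-0.703, -0.022, 0.012, 0.711]
ft_force: [2.0, 4.3, -1.2]
width: 0.0438
t 4.23 p [ 0.5773 -0.172   0.0343] R 
[[ 0.9988  0.0147 -0.0477]
 [ 0.0475  0.0118  0.9988]
 [ 0.0153 -0.9998  0.011 ]] 
F [ 2.011   4.2609 -1.2001] w 0.04382458446571151 q [-0.2976  0.5221  0.6607  1.7567 -0.3953  0.9847  2.137 ]
```

View pics/w2.png

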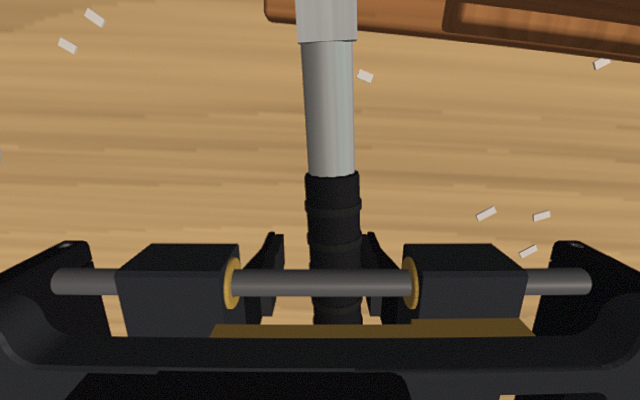

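The wrist view shows the bar (column about 333) pressed by the right finger. At 4.3 N the bolt is turning, so I carry on until the force rises.

```bash
for i in 1 2; do :; done; python3 -m jog '[[-0.002,0,-0.007,0,1.5,0],[-0.002,0,-0.007,0,1.5,0]]'; python3 -m jog '[[-0.001,0,-0.006,0,1.5,0],[-0.001,0,-0.006,0,1.5,0]]' ; python3 - <<'E'
from tf import *
rep()
E
```

```text
time: 4.45
ee_pos: [0.5749, -0.1872, 0.0342]
eef_rot: [-0.703, -0.002, -0.01, 0.711]
ft_force: [2.0, 2.8, 0.4]
width: 0.0432
time: 4.62
ee_pos: [0.574, -0.196, 0.0339]
eef_rot: [-0.7, 0.017, -0.029, 0.713]
ft_force: [3.7, 15.7, 1.6]
width: 0.0436
t 4.62 p [ 0.574  -0.196   0.0339] R 
[[ 0.9977  0.0173  0.0654]
 [-0.0657  0.0171  0.9977]
 [ 0.0162 -0.9997  0.0182]] 
F [ 3.6643 15.6718  1.637 ] w 0.043575655385180295 q [-0.2679  0.5384  0.6839  1.7464 -0.4238  0.9935  2.0856]
```

The force jumped to 15.7 N, so the bolt is tight. From here I bend about the pin, roughly 45 mm of arc.

```bash
python3 -m jog '[[0,0,-0.006,0,2.5,0],[0,0,-0.006,0,2.5,0],[0,0,-0.006,0,2.5,0],[0,0,-0.006,0,2.5,0]]' ; python3 - <<'E'
from tf import *
rep()
c=r.camera("top"); cv2.imwrite("pics/t3.png",c["image"][...,::-1]); np.savez("t3.npz",**c)
E
```

```text
time: 4.95
ee_pos: [0.5708, -0.2056, 0.0325]
eef_rot: [-0.688, 0.083, -0.086, 0.716]
ft_force: [-2.4, 14.4, 10.1]
width: 0.0435
t 4.95 p [ 0.5708 -0.2056  0.0325] R 
[[ 0.9715  0.0098  0.2369]
 [-0.2371  0.0397  0.9707]
 [ 0.0001 -0.9992  0.0409]] 
F [-2.4343 14.4294 10.1336] w 0.04346446945307338 q [-0.2551  0.5619  0.7116  1.7326 -0.469   1.0221  1.9673]
```

View pics/t3.png

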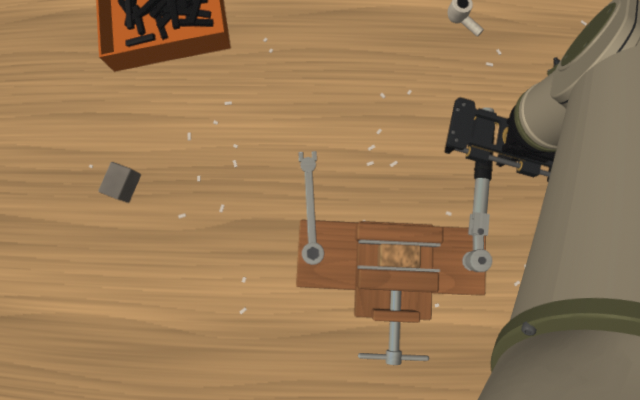

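The top view shows the hinge beginning to bend: bolt (480,260), pin (478,222), tube end (482,180). The tool has turned ahead of the bar, so I continue with less turn and undo the slight tilt.

```bash
python3 -m jog '[[0,-0.001,-0.009,-0.8,0,0],[0,-0.001,-0.009,-0.8,0,0],[0,0,-0.009,-0.8,0,0],[0,0,-0.009,-0.5,0,0]]' ; python3 - <<'E'
from tf import *
rep()
E
```

```text
time: 5.33
ee_pos: [0.5689, -0.2248, 0.0336]
eef_rot: [-0.698, 0.082, -0.083, 0.706]
ft_force: [1.9, 16.8, 5.1]
width: 0.0436
t 5.33 p [ 0.5689 -0.2248  0.0336] R 
[[ 0.9729  0.0019  0.2313]
 [-0.2313  0.0108  0.9728]
 [-0.0007 -0.9999  0.0109]] 
F [ 1.9479 16.7977  5.0544] w 0.0435777680402585 q [-0.247   0.5727  0.7242  1.7207 -0.4476  1.0208  1.9765]
```

```bash
python3 -m jog '[[0,0,-0.008,-0.3,1,0],[0,0,-0.008,-0.2,1,0]]' ; python3 - <<'E'
from tf import *
rep()
c=r.camera("top"); np.savez("t4.npz",**c)
cv2.imwrite("pics/t4.png",cv2.resize(c["image"][90:290,420:580,::-1],None,fx=3,fy=3,interpolation=2))
E
```

```text
time: 5.5
ee_pos: [0.5672, -0.2314, 0.0331]
eef_rot: [-0.696, 0.094, -0.091, 0.706]
ft_force: [0.1, 16.5, 8.1]
width: 0.0438
t 5.5 p [ 0.5672 -0.2314  0.0331] R 
[[ 0.9657 -0.0014  0.2597]
 [-0.2596  0.0145  0.9656]
 [-0.0051 -0.9999  0.0137]] 
F [ 0.1349 16.4565  8.1118] w 0.04378679027007694 q [-0.2359  0.5804  0.7289  1.7142 -0.4559  1.0288  1.9642]
```

View pics/t4.png

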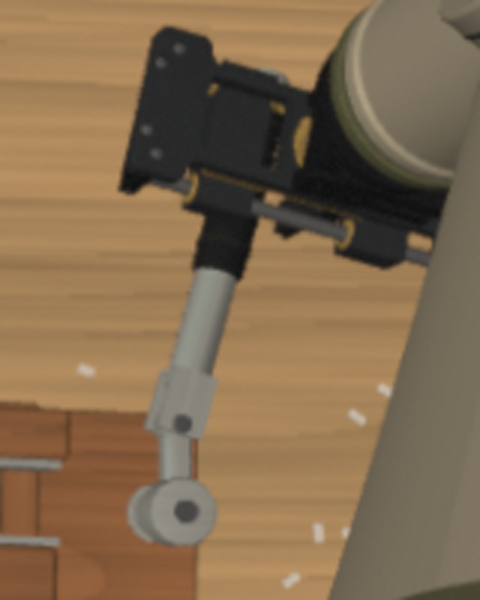

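The crop shows the bolt at (186,511), the pin at (183,423), the tube from (193,370) to (217,272), and a visible bend. Next I work out the angle.

```bash
python3 - <<'E'
from tf import *
c=dict(np.load("t4.npz")); P=pts(c)
f=lambda x,y,h:onplane(c,x/3+420-.33,y/3+90-.33,h)
b=f(186,511,.064); p=f(183,423,.06)
im=c["image"].astype(int)
q=[]
for v in range(182,212):
    for u in range(470,505):
        if .052<P[v,u,2]<.064 and np.ptp(im[v,u])<30 and im[v,u].min()>70: q.append(P[v,u])
q=np.array(q); a=cv2.fitLine(q[:,:2].astype(np.float32),cv2.DIST_L2,0,.01,.01).ravel(); a=a*np.sign(a[0]) if 0 else a
d=a[:2]*np.sign(a[0]); A=lambda w:np.degrees(np.arctan2(w[1],w[0]))
print(b,p,np.linalg.norm((p-b)[:2]),"head",A((p-b)[:2]),"tube",A(d),len(q),q[:,0].min(),q[:,0].max(),q.mean(0),"pin->tube",A(q.mean(0)[:2]-p[:2]))
E
```

```text
[ 0.3973 -0.1812  0.064 ] [ 0.4426 -0.1826  0.06  ] 0.04535317972587642 head -1.829910795622043 tube -20.599174 389 0.4735174521599971 0.5209214820705568 [ 0.4971 -0.1977  0.0574] pin->tube -15.464639197520095
```

Estimates put the bend at about 16 degrees (range 14 to 19). I push slightly more, then back off and measure it unloaded.

```bash
python3 -m jog '[[0,0,-0.008,-0.3,0.5,0],[0,0,-0.008,-0.3,0.5,0],[0,0,-0.007,0,0.5,0]]' ; python3 -m jog '[[0,0,0.005,0,0,0],[0,0,0.003,0,0,0],[0,0,0,0,0,0]]'; python3 - <<'E'
from tf import *
rep()
c=r.camera("wrist"); cv2.imwrite("pics/w5.png",c["image"][...,::-1]); np.savez("w5.npz",**c)
E
```

```text
time: 5.8
ee_pos: [0.5644, -0.2406, 0.0329]
eef_rot: [-0.692, 0.103, -0.097, 0.708]
ft_force: [-0.5, 16.9, 6.9]
width: 0.0436
time: 6.05
ee_pos: [0.5664, -0.2332, 0.0332]
eef_rot: [-0.692, 0.104, -0.097, 0.708]
ft_force: [0.2, 0.1, -0.3]
width: 0.0433
t 6.05 p [ 0.5664 -0.2332  0.0332] R 
[[ 0.9595 -0.0056  0.2817]
 [-0.2815  0.0239  0.9593]
 [-0.0121 -0.9997  0.0213]] 
F [ 0.1648  0.1067 -0.3076] w 0.04334739822335338 q [-0.2268  0.5861  0.7298  1.707  -0.4649  1.0412  1.9531]
```

View pics/w5.png

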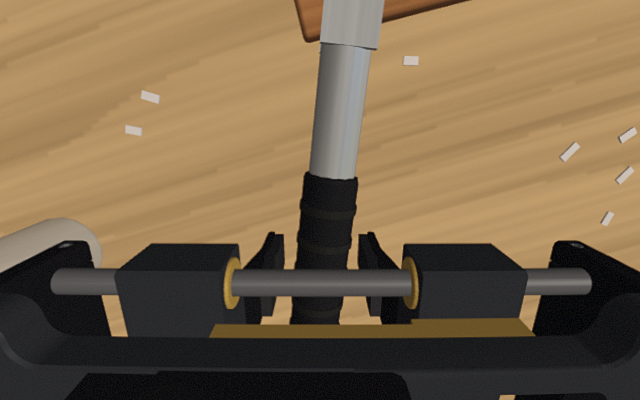

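The bar is free, with zero force and a gap on both sides. I open a little and lift.

```bash
python3 -m jog '[[0,0,0,0,0,0],[0,0,0,0,0,0],[0,0,0,0,0,0],[0,-0.01,0,0,0,0],[0,-0.02,0,0,0,0],[0,-0.03,0,0,0,0],[0,-0.03,0,0,0,0],[0,-0.03,0,0,0,0],[0,-0.03,0,0,0,0],[0,0,0,0,0,0]]' 0.6; python3 - <<'E'
from tf import *
rep()
c=r.camera("wrist"); cv2.imwrite("pics/w6.png",c["image"][...,::-1]); np.savez("w6.npz",**c)
E
```

```text
time: 6.93
ee_pos: [0.5632, -0.2416, 0.1918]
eef_rot: [-0.693, 0.108, -0.098, 0.706]
ft_force: [0.1, -0.5, 1.3]
width: 0.0699
t 6.93 p [ 0.5632 -0.2416  0.1918] R 
[[ 0.9574 -0.0112  0.2887]
 [-0.2884  0.0193  0.9573]
 [-0.0163 -0.9998  0.0153]] 
F [ 0.0889 -0.5098  1.3445] w 0.06992362142886877 q [-0.2902  0.4264  0.8327  1.5571 -0.3332  1.3217  1.865 ]
```

View pics/w6.png

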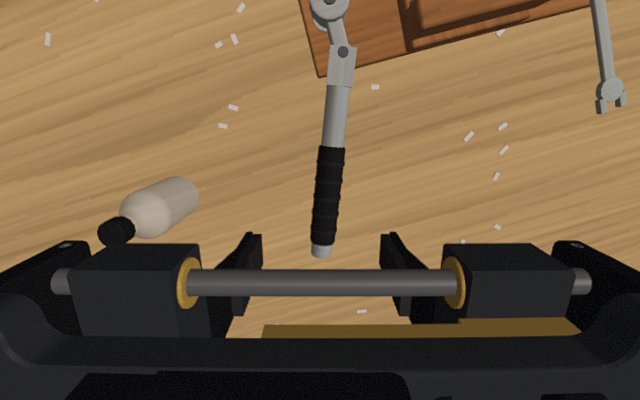

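The wrist view shows the whole wrench: bolt (330,6), pin (343,52), grip (327,195), tip (321,250), with a clear bend at the pin.

```bash
python3 - <<'E'
from tf import *
c=dict(np.load("w6.npz")); im=c["image"].astype(int); P=pts(c)
A=lambda w:np.degrees(np.arctan2(w[1],w[0]))
p=onplane(c,343,52,.06); b=onplane(c,330,6,.064); tip=onplane(c,321,250,.05)
m=((im.max(2)<45)&(P[...,2]>.035)&(P[...,2]<.075)).astype(np.uint8); m[:140]=0; m[246:]=0; m[:,:290]=0; m[:,360:]=0
v,u=np.nonzero(m); Q=onplane(c,u,v,.055)
# mid-line per row of grip, on the plane of the axis
rows=np.arange(152,240,4); mid=np.array([onplane(c,u[v==k].mean(),k,.052) for k in rows])
a=cv2.fitLine(mid[:,:2].astype(np.float32),cv2.DIST_L2,0,.01,.01).ravel(); d=a[:2]*np.sign(a[0])
g=mid[:,:2].mean(0)
print("b",b,"p",p,np.linalg.norm((p-b)[:2]),"z",P[52,343],P[6,330],"tip",tip,"pin-tip",np.linalg.norm((tip-p)[:2]))
print("head",A((p-b)[:2]),"grip axis",A(d),"pin->grip",A(g-p[:2]),np.linalg.norm(g-p[:2]),"bolt-grip dist",np.linalg.norm(g-b[:2]), "cos-law bend",
 np.degrees(np.arccos((np.linalg.norm(g-b[:2])**2-.045**2-np.linalg.norm(g-p[:2])**2)/(2*.045*np.linalg.norm(g-p[:2])))))
E
```

```text
b [ 0.4052 -0.184   0.064 ] p [ 0.4433 -0.1827  0.06  ] 0.0380950955475189 z [ 0.4438 -0.1831  0.0633] [ 0.4055 -0.1841  0.0651] tip [ 0.6287 -0.2593  0.05  ] pin-tip 0.2006105406247931
head 1.9722345696305665 grip axis -22.549314 pin->grip -22.662927066669564 0.13632110223312865 bolt-grip dist 0.1716847434069736 cos-law bend 43.71894240787589
```

```bash
python3 - <<'E'
from tf import *
c=r.camera("top"); np.savez("t7.npz",**c)
cv2.imwrite("pics/t7.png",cv2.resize(c["image"][140:290,290:510,::-1],None,fx=3.5,fy=3.5,interpolation=2))
E
```

```text
(no output)
```

View pics/t7.png

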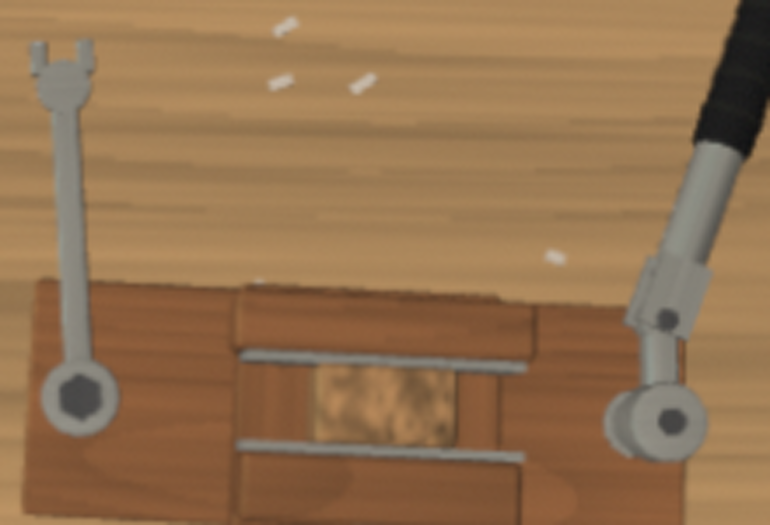

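The spanner is unmoved, with its bolt at (80,397) and jaw at (63,75). The wrench bolt is at (672,421), the pin at (667,320) and the tube end at (722,150), and the bend is clear.

```bash
python3 - <<'E'
from tf import *
A=lambda w:np.degrees(np.arctan2(w[1],w[0]))
c=dict(np.load("t7.npz")); f=lambda x,y,h:onplane(c,x/3.5+290-.36,y/3.5+140-.36,h)
b=f(672,421,.064)
for hp in(.059,.063):
    p=f(667,320,hp); print(b,p,np.linalg.norm((p-b)[:2]),"head",A((p-b)[:2]))
t=f(722,150,.055); print("pin->tube end",A((t-p)[:2]),np.linalg.norm((t-p)[:2]))
im=c["image"].astype(int); m=(im.max(2)<45); m[:100]=0;m[185:]=0;m[:,:480]=0;m[:,530:]=0
P=pts(c); m&=(P[...,2]<.07)&(P[...,2]>.03); print("grip px",m.sum())
mid=[]
for k in range(140,182,3):
    u=np.nonzero(m[k])[0]
    if 8<len(u)<22: mid.append(onplane(c,u.mean(),k,.054)[:2])
mid=np.array(mid)
if len(mid)>4: a=cv2.fitLine(mid.astype(np.float32),cv2.DIST_L2,0,.01,.01).ravel(); print(len(mid),"grip axis",A(a[:2]*np.sign(a[0])),"pin->grip",A(mid.mean(0)-p[:2]))
c0=dict(np.load("top0.npz"))
d=np.abs(c0["image"][150:270,295:330].astype(int)-c["image"][150:270,295:330]).max(); print("spanner diff",d)
E
```

```text
[ 0.3974 -0.1812  0.064 ] [ 0.442  -0.1822  0.059 ] 0.0446844034230739 head -1.4013611913387187
[ 0.3974 -0.1812  0.064 ] [ 0.4417 -0.1808  0.063 ] 0.04433395674822857 head 0.45017838177184294
pin->tube end -22.278725365446697 0.08490422499266688
grip px 917
14 grip axis -22.1456 pin->grip -22.136499040399396
spanner diff 4
```

```bash
python3 - <<'E'
from tf import *
rep(); print(r.close_job())
E
```

```text
t 7.03 p [ 0.5619 -0.2403  0.1871] R 
[[ 0.9574 -0.0158  0.2882]
 [-0.2878  0.0212  0.9574]
 [-0.0212 -0.9997  0.0157]] 
F [-1.1482 -0.9451  0.2109] w 0.06963858216393708 q [-0.2897  0.4298  0.8301  1.5632 -0.3347  1.3179  1.8661]
the job is handed in; nothing more can be done
None
```

The bolt is tight, and the torque wrench is left bent at about 21–22 degrees, close to the 20 asked and well short of its end stop (about 34). I placed the open fingers around the grip and swung it clockwise. The bolt turned at about 4 N, then the force rose to about 16 N as it tightened and the hinge gave way. I backed off to zero force and lifted clear. The job was handed in at 7.0 s.

**Last checks:**
- **Handle:** it points at −22.1 degrees in the top camera and −22.6 in the wrist camera.
- **Wrench head:** it points at −1.4 to +0.5 degrees in the top camera, depending on the assumed pin height.
- **Clearance:** the gripper was about 0.19 m above the bench, touching nothing.
- **Spanner:** its picture is unchanged from the start.

**Disagreements:**
- **Head direction, wrist camera:** I threw this reading out because the bolt was cut off at the image edge; the bolt-to-pin distance came out at 38 mm instead of 45.
- **Bend during the push:** estimates ranged from 14 to 19 degrees, so I relied on the measurements taken after letting go.

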